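# Release the transport lock of a measuring stage

## Task

Release the transport lock of the new measuring stage and bring its carriage to the working end. Pull the red sprung knob up until its thread can catch, screw it outwards, counterclockwise seen from above, as far as it goes so that it stays up by itself, without forcing it against the thread or its stop; then gently slide the carriage by its orange tab all the way to the black rubber end stop and let go. Leave everything else on the bench alone.

Things in the scene. Friction and masses are not known exactly. Their poses are not given: they have to be found in the camera images.
- stage: Fixed grey measuring stage, base plate 124 x 220 x 12 mm (its x, y, z); two steel rails along its y axis (tops at z 30 mm). Origin: centre of its underside, on the bench; z up. A white bridge (122 x 44 mm, top at z 42 mm) crosses it at y = -60 mm. The carriage slides towards its +y end.
- collar_top (a point): Centre of the top of the steel collar on the bridge, 62 mm above the bench, 42 mm across, at stage x 0, y -60 mm; the lock screw's vertical axis. Hidden in it: an upright slot, in which the screw's lug stands while locked, and a coarse groove that starts beside the slot 9 mm up, climbs 3 mm per rad counterclockwise, with 3 mm of up-and-down play, and ends at a hard stop.
- lock_turn: The brass screw on that axis; origin on the axis, 32 mm below the grip's underside. Turned counterclockwise while lifted 9 to 12 mm (12: upper flank), its lug enters the groove after 0.2 to 1.4 rad; hard stop 1.8 to 3.0 rad from where it stood (varies, invisible: feel it). It stays in the groove when let go. Its 8 mm pin reaches 7 mm into the carriage while locked.
- knob_base (a point): Red bar grip on the screw: 14 mm wide (own x), 38 mm long (own y), 28 mm tall; white line on top at its +y end. This point: on the axis at the bar's underside, 74 mm above the bench while locked (12 above the collar); axes are the bar's, z up. The bar's angle on the stage when locked varies.
- lock_knob (a joint): Twist of the springy sleeve between grip and screw, rad, positive when the grip runs ahead counterclockwise; 1 N m per rad. The screw turns in the groove with under 0.2 N m; at its stop the torque rises. Twisted past 0.4 (about 0.4 N m) the lock is damaged.
- end_stop (a point): Centre of the face of the black rubber end stop at the stage's +y end, 88 mm wide, which the carriage plate must reach.
- lock_lift (a joint): Height of the lock screw above its locked position, m: 0 locked, about 0.0131 screwed fully home. Spring and weight pull it down: about 5 N at 0, 10 N at 0.013.
- carriage (a joint): Travel of the aluminium carriage plate along the stage's +y, m: 0 where the lock pin holds it (some play), 0.070 at the end stop. It runs stiffly (about 2 N) and stays where it is left.
- tab_top (a point): Centre of the top face of the carriage's orange upright tab, 52 mm above the bench: the tab is 14 mm wide along the stage's x, 30 mm along its y, and stands 26 mm above the carriage plate.
- reel_open: Blue open tape reel lying flat, 179 mm across, 13 mm thick; bystander. Origin: centre of its underside.
- loupe: Black loupe, 37 mm across, 42 mm tall; bystander. Origin: centre of its underside.
- tape_blue: Roll of blue tape lying flat, 104 mm across, 18 mm tall; bystander. Origin: centre of its underside.
- flux_bottle: White bottle with a blue nozzle, 36 mm across, 98 mm tall; bystander. Origin: centre of its underside.
- screwdriver: Screwdriver with a red and black handle, 175 mm long; bystander. Origin: centre of its underside.

How it is judged:
By the outcome, as a careful person would: the job done as asked, in the order asked, and still so for the second after the job is handed in, with the robot touching nothing.
It also fails if it takes over 72 s, if anything falls off the work surface, if the arm or the gripper's body presses on something with over 40 N, if the wrist force passes 120 N, or if a joint passes its speed limit or range.

## Robot

A 7-joint arm with a two-finger parallel gripper is mounted at the origin on a cart in front of the work surface, level with it; the furniture and walls round the work are solid. World frame = base frame: x ahead of the robot, y to its left, z up, the work surface at z = 0. Lengths are in m, angles in rad, forces in N, time in s.
With the tool pointing down it reaches from about 0.425 to 0.925 m from the base axis. Payload 6.8 kg.
Tool frame: the origin (TCP) lies on the front face of the gripper's body, between the roots of the fingers; the fingertips stand 73 mm ahead of it and the grasp point (between the pads) lies 54 mm ahead of it (env.nose_length is the distance from the TCP to the fingertips, in m); z points along the fingers, y is the direction in which the jaws open and shut (so a half turn about z gives the same grasp; the last joint's range is limited). The gripper opens to 85 mm and grips with 20 to 120 N. Pads are 22 mm wide; open, the fingers measure 114 mm over their backs; the gripper's body (76 mm by 85 mm) begins 54 mm behind the grasp point. The pads swing forward as they close: fully open they stand 13 mm farther back than shut.
Start: joints at [1.232, 0.477, 0.022, 1.555, -0.011, 1.109, -0.083], TCP at [0.154, -0.657, 0.304] pointing down, gripper open.
Joint ranges: [-2.96, 2.96], [-0.34, 2.1], [-1.41, 1.46], [0.24, 2.44], [-1.37, 4.51], [0.17, 1.92], [-2.96, 2.96]. Speed limits (rad/s): [2.39, 2.39, 3.14, 3.14, 3.14, 3.14, 3.14].

## Interface

Orientations are given as a unit quaternion [w, x, y, z].
In Python, from cell import env, kin, camera, calibration, job gives the robot as it stands. The module is installed in compiled form; this text tells all that it offers. Calls block until the motion is done:
- env.reach(position, orientation): joint-space move of the TCP to a pose.
- env.movel(position, velocity=0.15, rot=None, stop_force=None): straight line of the TCP; rot=None keeps the orientation; velocity is the mean speed in m/s. With stop_force (N) it stops when the force on the tool has changed by that much, and returns True; else False.
- env.goto_joints(angles): joint-space move.
- env.grip(opening, f_grip=None): finger opening in m; f_grip is the grip in N (None keeps the last); returns when the fingers have stopped.
- env.dwell(seconds).
- kin.inverse_kinematics(position, orientation): joint angles nearest the present ones, or None.
- env.get_state(): the state.
- camera(name): name is "side" or "top" or "wrist"; returns (picture, depth): 384x512x3 uint8, blue, green, red; 384x512 float32, m along the optical axis (not along the pixel's ray), 0 where there is no reading.
- calibration(name): a dict with "fx", "fy", "cx", "cy" (pixels), "k1" (the pictures are not rectified: a ray, as slopes to the right and down, at radius r is drawn at 1 + k1 r^2 times it, then the intrinsics apply), "rvec" (rotation vector, rad) and "tvec" (3), from world to camera coordinates, as OpenCV has them. Camera axes: x right, y down, z forward; pixel columns grow to the right and rows downward; lengths in m; the calibration is good to about 2 mm. A picture is of the moment at which its call begins: read the wrist's pose just before it. calibration takes no time and is no camera call; for the wrist camera it gives the pose at the moment of the call.
A pose or a line that the arm cannot do raises env.PlanningError and nothing moves.
- job.job_done(): hands the job in, once; it reports no verdict.
The state is a dict: "time": time; "qpos": joint angles; "joint_velocities": joint speeds; "joint_torque": joint torques, N m; "tcp_pos": TCP position; "orientation": TCP orientation; "force": force on the tool from outside, world axes, zero at the start; "torque": the same for the moment, N m; "opening": finger opening in m.
Only numpy, scipy, OpenCV 4.12 (cv2) and the standard library are available. Lean on these libraries where they do the work, as an engineer would, in place of code of your own. Each camera call takes 0.05 s, during which the arm holds its last target.

## Working session

There is one attempt and no reset: what is moved stays moved. The work goes in short steps, each a Python script; the robot and the scene stay as the last script left them, time stands still between calls to the robot, and variables do not carry over. Pictures are saved under pics/ and viewed, and the job is handed in when it is done.

```bash
mkdir -p pics
cat > h.py <<'E'
import numpy as np, cv2
from cell import env, kin, camera, calibration, job
def ray(c,u,v):
    K=np.array([[c['fx'],0,c['cx']],[0,c['fy'],c['cy']],[0,0,1]])
    x,y=(u-c['cx'])/c['fx'],(v-c['cy'])/c['fy']
    r=np.hypot(x,y); q=r
    for _ in range(30): q=r/(1+c['k1']*q*q)
    s=q/r if r>0 else 1
    R=cv2.Rodrigues(np.array(c['rvec'],float))[0]; t=np.array(c['tvec'],float).ravel()
    return -R.T@t, R.T@np.array([x*s,y*s,1])
def onplane(c,u,v,z):
    o,d=ray(c,u,v); return o+d*(z-o[2])/d[2]
def proj(c,p):
    R=cv2.Rodrigues(np.array(c['rvec'],float))[0]; q=R@np.array(p)+np.array(c['tvec'],float).ravel()
    x,y=q[:2]/q[2]; f=1+c['k1']*(x*x+y*y)
    return np.array([c['fx']*x*f+c['cx'],c['fy']*y*f+c['cy']])
E
python3 - <<'E'
from h import *
for n in ["side","top","wrist"]:
    c=calibration(n); p,d=camera(n); cv2.imwrite(f"pics/{n}0.png",p); np.save(f"{n}0.npy",d)
    print(n,{k:np.round(v,3) for k,v in c.items()}, ray(c,256,192))
s=env.get_state(); print(s['time'],s['tcp_pos'],s['orientation'],s['force'],s['torque'],s['opening'],env.nose_length)
E
```

```text
side {'fx': np.float64(392.299), 'fy': np.float64(392.299), 'cx': np.float64(255.7), 'cy': np.float64(190.676), 'k1': np.float64(-0.059), 'rvec': array([ 0.054, -2.841,  1.278]), 'tvec': array([0.595, 0.057, 1.229])} (array([0.54936949, 0.90590289, 0.86397813]), array([ 0.03678593, -0.74525116, -0.66577735]))
top {'fx': np.float64(422.048), 'fy': np.float64(422.048), 'cx': np.float64(252.9), 'cy': np.float64(190.654), 'k1': np.float64(-0.003), 'rvec': array([ 2.152, -2.121,  0.178]), 'tvec': array([-0.027,  0.612,  1.197])} (array([ 0.40838516, -0.01697576,  1.28069515]), array([ 0.16039842, -0.00800388, -0.98705239]))
wrist {'fx': np.float64(274.723), 'fy': np.float64(274.723), 'cx': np.float64(260.466), 'cy': np.float64(190.424), 'k1': np.float64(0.014), 'rvec': array([-2.245,  1.778,  0.302]), 'tvec': array([-0.675, -0.042,  0.38 ])} (array([ 0.2373066 , -0.63778954,  0.37227373]), array([-0.32912977, -0.05977891, -0.94254827]))
0.15 [ 0.15431658 -0.6567698   0.30315073] [-6.79210068e-04  9.93348273e-01  1.15146547e-01 -1.40805850e-04] [ 0.27182436 -0.69896922 -0.20232389] [ 0.00523991 -0.02008828  0.02422506] 0.08518478490813976 0.0726
```

View pics/side0.png

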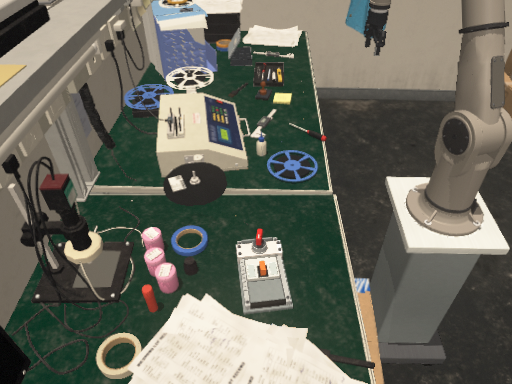

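View pics/top0.png

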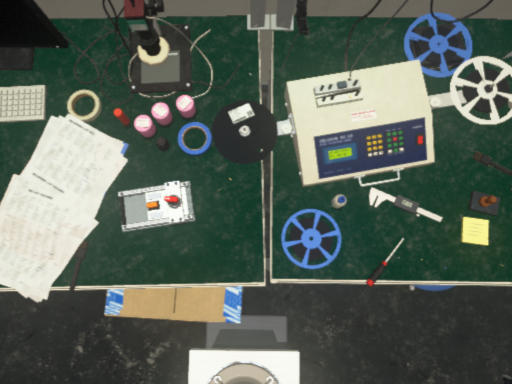

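Run:
```python
from h import *
a=cv2.imread("pics/top0.png")[165:245,105:210]; b=cv2.imread("pics/side0.png")[220:320,225:305]
cv2.imwrite("pics/top0c.png",cv2.resize(a,None,fx=7,fy=7,interpolation=cv2.INTER_CUBIC))
cv2.imwrite("pics/side0c.png",cv2.resize(b,None,fx=6,fy=6,interpolation=cv2.INTER_CUBIC))
```

```text
(no output)
```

View pics/top0c.png

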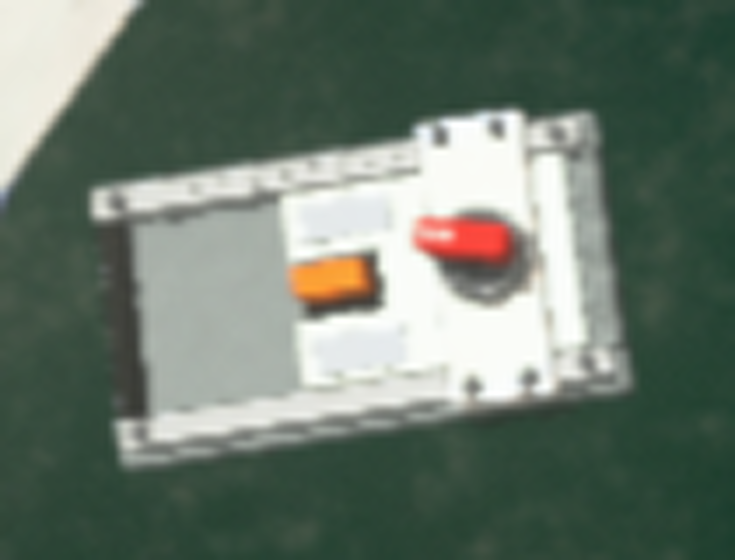

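View pics/side0c.png

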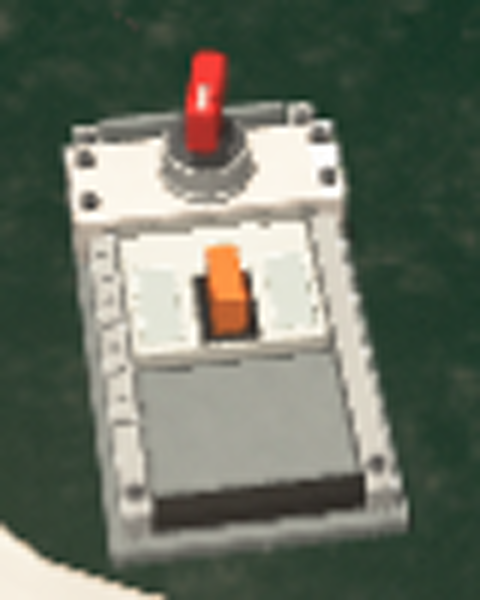

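Run:
```python
from h import *
c=calibration("top")
g=lambda x,y,z: onplane(c,105+x/7,165+y/7,z)
k=g(463,240,.102);t=g(330,280,.052);b=g(487,258,.042)
print(k,t,b)
# bridge corners top z .042
br=[g(*p,.042) for p in [(416,127),(522,112),(553,390),(458,402)]]
for q in br: print(np.round(q,4))
print('bridge centre',np.mean(br,0))
u=(br[0]-br[3]+br[1]-br[2])[:2]; print('x axis?',np.degrees(np.arctan2(u[1],u[0])))
e=[g(*p,.03) for p in [(116,200),(140,433)]]
print('ends',e, 'knob line',g(433,234,.102)-g(500,240,.102))
```

```text
[0.57560676 0.21247069 0.102     ] [0.5649652  0.27712702 0.052     ] [0.576581   0.21365254 0.042     ]
[0.6324 0.2464 0.042 ]
[0.6396 0.2015 0.042 ]
[0.5211 0.1835 0.042 ]
[0.5155 0.2231 0.042 ]
bridge centre [0.57714328 0.21362405 0.042     ]
x axis? 9.958851761245795
ends [array([0.60094643, 0.37585081, 0.03      ]), array([0.50142994, 0.35923402, 0.03      ])] knob line [0.00204662 0.02709431 0.        ]
```

```bash
cat >> h.py <<'E'
from scipy.spatial.transform import Rotation as Ro
def quat(a):
    "tool down, jaw axis (tool y) at world angle a (rad)"
    s,c=np.sin(a),np.cos(a)
    q=Ro.from_matrix(np.array([[-s,c,0],[c,s,0],[0,0,-1]]).T.T).as_quat()
    return np.array([q[3],q[0],q[1],q[2]])
E
python3 - <<'E'
from h import *
for a in [-182,-92,-2,88,178,268]:
    a_=np.radians(a)
    q=quat(a_); M=Ro.from_quat([q[1],q[2],q[3],q[0]]).as_matrix()
    print(a,np.round(M[:,1],2),np.round(M[:,2],2),kin.inverse_kinematics([.5765,.213,.16],q))
E
```

```text
-182 [-1.    0.03  0.  ] [ 0.  0. -1.] [ 0.33068183  0.89043603 -1.19259211  1.76641838  0.91026508  1.15508662
  1.95057466]
-92 [-0.03 -1.    0.  ] [ 0. -0. -1.] [ 0.00341841  0.62572274 -0.62791357  1.78731362  0.46268167  0.88015897
 -2.44178037]
-2 [ 1.   -0.03  0.  ] [ 0.  0. -1.] [ 0.26516145  0.80244523 -1.05418394  1.7702555   0.79706361  1.06348975
 -1.11674372]
88 [0.03 1.   0.  ] [ 0.  0. -1.] [ 0.30589399  0.85301918 -1.1369885   1.76784637  0.86458421  1.1160227
  0.40904558]
178 [-1.    0.03  0.  ] [ 0.  0. -1.] [ 0.33068183  0.89043603 -1.19259211  1.76641838  0.91026508  1.15508662
  1.95057466]
268 [-0.03 -1.    0.  ] [ 0. -0. -1.] [ 0.00341841  0.62572274 -0.62791357  1.78731362  0.46268167  0.88015897
 -2.44178037]
```

Run:
```python
from h import *
env.reach([.5765,.213,.29],quat(np.radians(-2)))
s=env.get_state(); print(s['time'],s['tcp_pos'],np.round(s['qpos'],3),s['force'],s['torque'])
c=calibration("wrist"); p,d=camera("wrist"); cv2.imwrite("pics/w1.png",p); np.save("w1.npy",d)
import json; json.dump({k:np.array(v).tolist() for k,v in c.items()},open("w1.json","w"))
print(proj(c,[.5765,.213,.102]),env.get_state()['time'])
```

```text
3.525 [0.57692087 0.21208426 0.28981274] [ 0.288  0.618 -1.072  1.67   0.576  1.207 -0.958] [-0.06871383 -0.26174205  0.23620301] [-0.02113907  0.04351911  0.04720946]
[259.59195576 184.54999747] 3.575
```

View pics/w1.png

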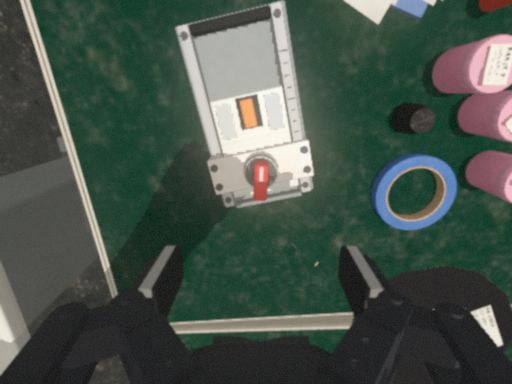

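Run:
```python
from h import *
import json
c=json.load(open("w1.json")); p=cv2.imread("pics/w1.png"); d=np.load("w1.npy")
cv2.imwrite("pics/w1c.png",cv2.resize(p[80:215,170:325],None,fx=5,fy=4.4,interpolation=cv2.INTER_CUBIC))
b,g,r=[p[:,:,i].astype(int) for i in range(3)]
hsv=cv2.cvtColor(p,cv2.COLOR_BGR2HSV)
m=(r>100)&(g<90)&(b<90)|0
roi=np.zeros_like(m);roi[140:215,230:290]=1;m&=roi
ys,xs=np.nonzero(m); print(len(xs),xs.min(),xs.max(),ys.min(),ys.max())
# world points from depth
def pts(ys,xs):
    out=[]
    for v,u in zip(ys,xs):
        o,dd=ray(c,u,v); out.append(o+dd*d[v,u])   # dd has unit z in cam
    return np.array(out)
P=pts(ys,xs); print('z pct',np.percentile(P[:,2],[5,25,50,75,95]))
# include the white line: all pixels in roi with z>.095
ys,xs=np.nonzero(roi); Q=pts(ys,xs); k=(abs(Q[:,2]-.102)<.006)
T=Q[k]; print(len(T),T.mean(0)); 
top=np.array([onplane(c,u,v,.102) for v,u in zip(ys[k],xs[k])])
print(cv2.minAreaRect((top[:,:2]*1000).astype(np.float32)))
# tab
m=(r>180)&(g>70)&(g<170)&(b<80); ro=np.zeros_like(m);ro[85:140,220:280]=1;m=m&ro
ys,xs=np.nonzero(m); Q=pts(ys,xs); k=abs(Q[:,2]-.052)<.006; 
top=np.array([onplane(c,u,v,.052) for v,u in zip(ys[k],xs[k])])
print('tab',len(top),cv2.minAreaRect((top[:,:2]*1000).astype(np.float32)),Q[:,2].min(),Q[:,2].max())
# bridge top
ys,xs=np.nonzero(np.ones_like(r)); kk=(xs>195)&(xs<325)&(ys>125)&(ys<215)
ys,xs=ys[kk],xs[kk];Q=pts(ys,xs);k=abs(Q[:,2]-.042)<.004
top=np.array([onplane(c,u,v,.042) for v,u in zip(ys[k],xs[k])])
print('bridge',len(top),cv2.minAreaRect((top[:,:2]*1000).astype(np.float32)))
k=abs(Q[:,2]-.062)<.004
top=np.array([onplane(c,u,v,.062) for v,u in zip(ys[k],xs[k])])
print('collar',len(top),cv2.minEnclosingCircle((top[:,:2]*1000).astype(np.float32)))
```

```text
229 253 267 174 199
z pct [0.09937051 0.10047017 0.10104077 0.10151672 0.1021953 ]
505 [0.57728746 0.21511709 0.10077339]
((577.3461303710938, 215.13291931152344), (37.39497375488281, 13.751289367675781), 85.15180206298828)Traceback (most recent call last):
  File "<stdin>", line 24, in <module>
IndexError: too many indices for array: array is 1-dimensional, but 2 were indexed
```

View pics/w1c.png

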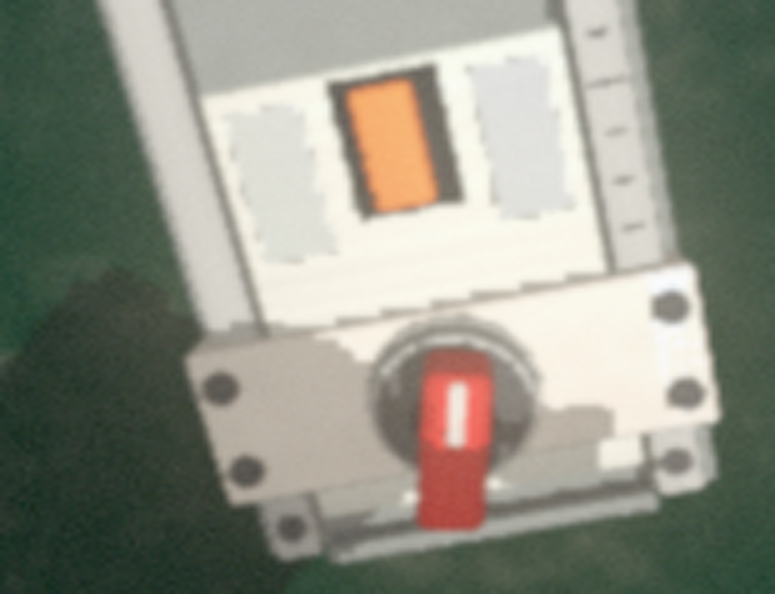

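Run:
```python
from h import *
import json
c=json.load(open("w1.json")); d=np.load("w1.npy"); p=cv2.imread("pics/w1.png")
def reg(x0,x1,y0,y1,z,tol,mask=None):
    out=[]
    for v in range(y0,y1):
        for u in range(x0,x1):
            if mask is not None and not mask[v,u]: continue
            o,dd=ray(c,u,v); q=o+dd*d[v,u]
            if abs(q[2]-z)<tol: out.append(onplane(c,u,v,z)[:2]*1000)
    return np.array(out,np.float32)
hsv=cv2.cvtColor(p,cv2.COLOR_BGR2HSV)
om=(hsv[:,:,0]>5)&(hsv[:,:,0]<22)&(hsv[:,:,1]>110)
t=reg(225,275,88,140,.052,.008,om);print('tab',len(t),cv2.minAreaRect(t) if len(t) else 0)
t=reg(195,325,125,215,.042,.004);print('bridge',len(t),cv2.minAreaRect(t))
t=reg(230,295,140,215,.062,.005);print('collar',len(t),cv2.minEnclosingCircle(t))
```

```text
tab 359 ((566.4678344726562, 278.0814208984375), (13.891857147216797, 29.076501846313477), 9.873125076293945)
bridge 2699 ((577.2998657226562, 214.55029296875), (120.88214111328125, 43.75271224975586), 9.802193641662598)
collar 471 ((577.2716674804688, 214.43585205078125), 19.39117431640625)
```

Run:
```python
from h import *
a=np.radians(-4.85); X,Y=.5773,.2147
env.grip(.045,f_grip=40)
env.reach([X,Y,.20],quat(a))
hit=env.movel([X,Y,.144],velocity=.08,stop_force=8)
s=env.get_state(); print(s['time'],hit,s['tcp_pos'],np.round(s['qpos'],3),s['force'],s['torque'])
env.grip(0.0,f_grip=40)
s=env.get_state(); print(s['time'],s['tcp_pos'],s['force'],s['torque'],s['opening'])
c=calibration("wrist"); p,d=camera("wrist"); cv2.imwrite("pics/w2.png",p)
p,d=camera("side"); cv2.imwrite("pics/s2.png",cv2.resize(p[200:320,200:320],None,fx=5,fy=5))
```

```text
5.35 False [0.57745542 0.21502279 0.14426223] [ 0.196  0.768 -0.936  1.778  0.735  0.986 -1.125] [-0.19960955 -0.35321833  0.35503808] [0.00969654 0.00864559 0.0162572 ]
5.725 [0.57719827 0.21492833 0.14453017] [-1.71181346 -0.87735599  4.09517499] [-0.12979738  0.44859642  0.00319481] 0.013535695879680947
```

View pics/w2.png

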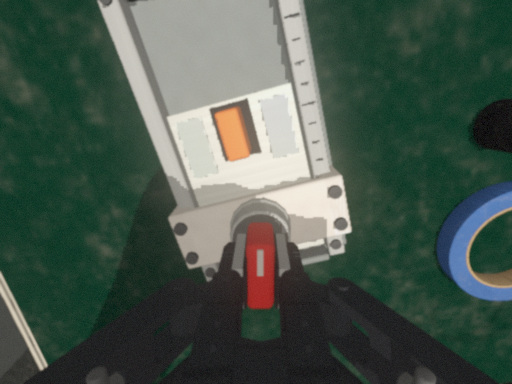

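View pics/s2.png

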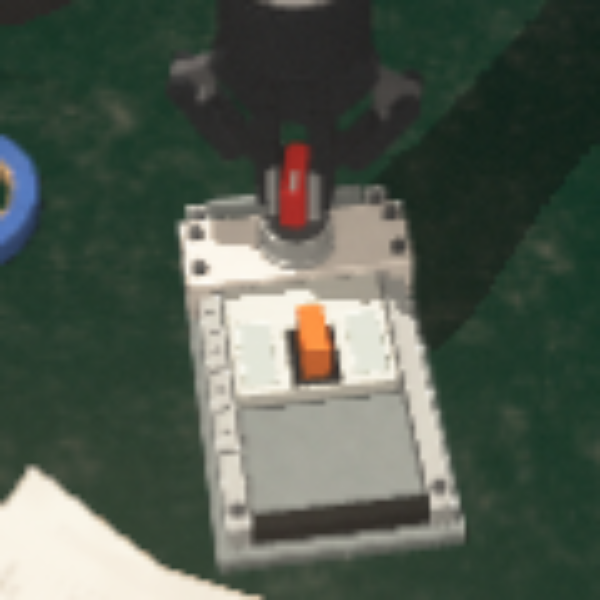

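Run:
```python
from h import *
a=np.radians(-4.85); X,Y=.5773,.2147
for dz in [.003,.006,.009,.0105]:
    hit=env.movel([X,Y,.1445+dz],velocity=.03,stop_force=18)
    s=env.get_state(); print(round(s['time'],2),hit,np.round(s['tcp_pos'],5),np.round(s['force'],2),np.round(s['torque'],3),round(s['opening'],4))
    if hit: break
```

```text
6.09 False [0.57716 0.21471 0.14695] [ 1.26  2.37 -6.29] [ 0.53  -0.123  0.022] 0.0131
6.34 False [0.57715 0.21474 0.15029] [-0.19  1.48 -6.77] [ 0.616 -0.142  0.033] 0.0133
6.59 False [0.57713 0.21472 0.15344] [ 0.7   3.7  -7.86] [ 0.707 -0.164 -0.049] 0.0135
6.84 False [0.57713 0.21472 0.15491] [-0.19  2.63 -8.32] [ 0.69  -0.102  0.06 ] 0.0134
```

```bash
cat >> h.py <<'E'
A0=np.radians(-4.85); X0,Y0=.5773,.2147
def meas(n=5):
    F=[];T=[];P=[]
    for _ in range(n):
        env.dwell(.01); s=env.get_state(); F.append(s['force']);T.append(s['torque']);P.append(s['tcp_pos'])
    o=s['orientation']; M=Ro.from_quat([o[1],o[2],o[3],o[0]]).as_matrix()
    return s['time'],np.mean(F,0),np.mean(T,0),np.mean(P,0),np.arctan2(M[1,1],M[0,1]),s['opening']
def show(th,m):
    print('th %.2f t %.2f F %s tz %.3f z %.5f ang %.3f'%(th,m[0],np.round(m[1],1),m[2][2],m[3][2],m[4]-A0),flush=True)
E
python3 - <<'E'
from h import *
for th in [.1,.2,.3]:
    env.movel([X0,Y0,.155],rot=quat(A0+th)); show(th,meas())
E
```

```text
th 0.10 t 7.13 F [-0.4  2.9 -8.6] tz -0.019 z 0.15482 ang 0.097
th 0.20 t 7.42 F [-0.8  3.2 -8.3] tz -0.052 z 0.15486 ang 0.196
th 0.30 t 7.72 F [-1.3  2.9 -8.4] tz -0.065 z 0.15490 ang 0.296
```

```bash
cat > turn.py <<'E'
from h import *
import sys
th,z,thmax=map(float,sys.argv[1:4])
while th<thmax:
    m=meas(3); tz=m[2][2]
    if tz<-.28: print('STOP torque'); break
    st=.1 if tz>-.13 else .04
    fz=m[1][2]
    if fz>-6: z+=.003*st*(1.4 if fz>-4 else 1.0)
    elif fz<-11: z-=.0004
    if fz<-14 or fz>3 or np.hypot(*m[1][:2])>15: print('force odd');show(th,m);break
    th+=st
    env.movel([X0,Y0,z],rot=quat(A0+th)); show(th,meas(3))
print(th,z)
E
python3 turn.py .3 .155 1.2
```

```text
th 0.40 t 8.02 F [-1.4  3.5 -8.9] tz -0.033 z 0.15490 ang 0.396
th 0.50 t 8.32 F [-2.3  3.6 -8.6] tz -0.031 z 0.15488 ang 0.495
th 0.60 t 8.62 F [-2.6  3.1 -8.5] tz -0.035 z 0.15486 ang 0.596
th 0.70 t 8.92 F [-3.   3.3 -8.2] tz -0.029 z 0.15487 ang 0.697
th 0.80 t 9.22 F [-3.7  3.3 -8.1] tz -0.039 z 0.15487 ang 0.798
th 0.90 t 9.52 F [-4.2  3.4 -8.7] tz -0.037 z 0.15485 ang 0.898
th 1.00 t 9.82 F [-4.5  3.7 -8.2] tz -0.049 z 0.15481 ang 0.998
th 1.10 t 10.12 F [-4.6  3.2 -8.4] tz -0.057 z 0.15477 ang 1.098
th 1.20 t 10.42 F [-4.3  2.8 -8.4] tz -0.045 z 0.15474 ang 1.198
1.2 0.155
```

```bash
python3 turn.py 1.2 .155 2.2
```

```text
th 1.30 t 10.72 F [-4.7  3.  -7.9] tz -0.041 z 0.15480 ang 1.298
th 1.40 t 11.02 F [-4.6  2.6 -6.9] tz -0.063 z 0.15491 ang 1.398
th 1.50 t 11.32 F [-5.1  1.5 -5.1] tz -0.066 z 0.15508 ang 1.498
th 1.60 t 11.62 F [-5.4  2.1 -5.1] tz -0.075 z 0.15538 ang 1.598
th 1.70 t 11.92 F [-5.6  2.  -5.2] tz -0.051 z 0.15566 ang 1.698
th 1.80 t 12.22 F [-5.9  2.  -4.9] tz -0.042 z 0.15597 ang 1.798
th 1.90 t 12.52 F [-5.3  1.6 -5.1] tz -0.024 z 0.15626 ang 1.898
th 2.00 t 12.82 F [-5.4  1.5 -4.2] tz -0.081 z 0.15652 ang 1.998
th 2.10 t 13.12 F [-6.   1.8 -4.7] tz -0.051 z 0.15688 ang 2.098
th 2.20 t 13.42 F [-5.8  1.3 -5.6] tz -0.100 z 0.15716 ang 2.198
2.2000000000000006 0.15721999999999997
```

```bash
sed -i 's/st=.1 if tz>-.13 else .04/st=.05/' turn.py; python3 turn.py 2.2 .15722 3.2
```

```text
th 2.25 t 13.72 F [-5.9  2.2 -5.6] tz -0.071 z 0.15728 ang 2.247
th 2.30 t 14.02 F [-6.3  1.6 -4.9] tz -0.079 z 0.15746 ang 2.297
th 2.35 t 14.32 F [-5.7  1.6 -5.1] tz -0.083 z 0.15760 ang 2.347
th 2.40 t 14.62 F [-5.4  1.8 -5.7] tz -0.088 z 0.15773 ang 2.397
th 2.45 t 14.92 F [-5.5  1.5 -5.4] tz -0.074 z 0.15787 ang 2.447
th 2.50 t 15.22 F [-5.6  1.7 -5.2] tz -0.068 z 0.15807 ang 2.497
th 2.55 t 15.52 F [-5.7  1.5 -5.3] tz -0.073 z 0.15818 ang 2.547
th 2.60 t 15.82 F [-6.   1.3 -4.8] tz -0.099 z 0.15835 ang 2.597
th 2.65 t 16.12 F [-6.   1.3 -5.1] tz -0.076 z 0.15847 ang 2.647
th 2.70 t 16.42 F [-5.5  1.9 -5.8] tz -0.143 z 0.15852 ang 2.697
th 2.75 t 16.72 F [-5.1  1.6 -6.6] tz -0.169 z 0.15857 ang 2.747
th 2.80 t 17.02 F [-6.   2.3 -6. ] tz -0.240 z 0.15858 ang 2.797
th 2.85 t 17.32 F [-5.7  1.7 -6.4] tz -0.262 z 0.15856 ang 2.847
STOP torque
2.849999999999998 0.15887000000000012
```

Run:
```python
from h import *
env.movel([X0,Y0,.1587],rot=quat(A0+2.68)); show(2.68,meas())
env.movel([X0,Y0,.1583],rot=quat(A0+2.68),velocity=.02); show(2.68,meas())
env.grip(.05); show(0,meas())
env.movel([X0,Y0,.215],velocity=.12)
p,d=camera("side"); cv2.imwrite("pics/s3.png",cv2.resize(p[200:320,200:320],None,fx=5,fy=5))
s=env.get_state();print(s['time'],np.round(s['qpos'],2))
# to tab hover/view: stage angle
S=np.radians(9.83); yv=np.array([-np.sin(S),np.cos(S)])
t=np.array([.5665,.2781])
env.reach([*(t-.0*yv),.25],quat(S))
import json
c=calibration("wrist"); p,d=camera("wrist"); cv2.imwrite("pics/w3.png",p); np.save("w3.npy",d)
json.dump({k:np.array(v).tolist() for k,v in c.items()},open("w3.json","w"))
s=env.get_state();print(s['time'],np.round(s['qpos'],2),s['tcp_pos'])
```

```text
th 2.68 t 17.70 F [-5.3  1.6 -5.6] tz -0.111 z 0.15855 ang 2.677
th 2.68 t 17.99 F [-5.6  0.7 -4.2] tz -0.099 z 0.15840 ang 2.677
th 0.00 t 18.48 F [ 0.2 -0.  -0.1] tz 0.002 z 0.15866 ang 2.679
19.15 [ 0.39  0.92 -1.36  1.73  0.94  1.31  1.42]
21.1333 [ 0.09  0.63 -0.92  1.67  0.55  1.12 -0.82] [0.56644916 0.2779208  0.2496359 ]
```

View pics/s3.png

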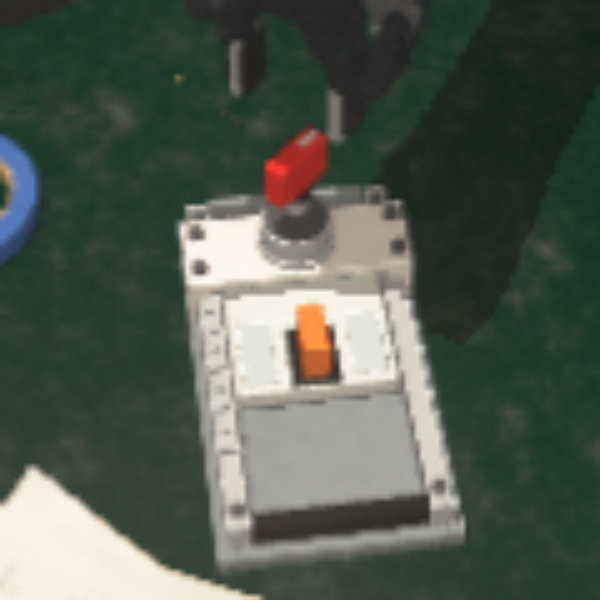

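View pics/w3.png

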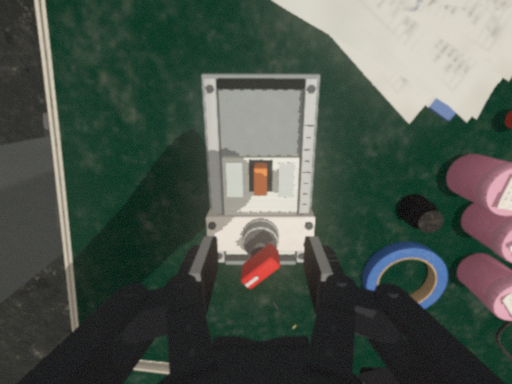

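Run:
```python
from h import *
import json
c=json.load(open("w3.json")); d=np.load("w3.npy"); p=cv2.imread("pics/w3.png")
out=[];Z=[]
for v in range(235,295):
    for u in range(235,285):
        o,dd=ray(c,u,v); q=o+dd*d[v,u]
        if .107<q[2]<.125: out.append(onplane(c,u,v,.115)[:2]*1000);Z.append(q[2])
t=np.array(out,np.float32); print(len(t),np.median(Z),cv2.minAreaRect(t))
l=np.array([onplane(c,250,282,.115)]);print('line',l)
hsv=cv2.cvtColor(p,cv2.COLOR_BGR2HSV); out=[];Z=[]
om=(hsv[:,:,0]>3)&(hsv[:,:,0]<22)&(hsv[:,:,1]>110)
for v in range(150,205):
    for u in range(245,280):
        o,dd=ray(c,u,v); q=o+dd*d[v,u]
        if om[v,u] and abs(q[2]-.052)<.006: out.append(onplane(c,u,v,.052)[:2]*1000);Z.append(q[2])
t=np.array(out,np.float32); print(len(t),np.median(Z),cv2.minAreaRect(t))
for n,uv in dict(stopface=(260,89),plate_edge=(260,157)).items(): print(n,onplane(c,*uv,.026))
```

```text
679 0.11412164785913462 ((576.5264892578125, 217.55810546875), (39.41712951660156, 16.503307342529297), 52.188453674316406)
line [[0.56994628 0.20464806 0.115     ]]
361 0.05112304910366605 ((566.274658203125, 279.68585205078125), (13.116218566894531, 28.777074813842773), 9.421897888183594)
stopface [0.55077484 0.36606628 0.026     ]
plate_edge [0.56254814 0.29815202 0.026     ]
```

Run:
```python
from h import *
S=np.radians(9.83); yv=np.array([-np.sin(S),np.cos(S)])
t=np.array([.5664,.2788])+.007*yv
env.grip(.045,f_grip=25)
env.movel([*t,.15],rot=quat(S))
hit=env.movel([*t,.1035],velocity=.06,stop_force=6); show(0,meas()); print(hit)
if not hit:
    env.grip(0.0,f_grip=25); m=meas(); show(0,m); print(m[5],m[3])
p,d=camera("side"); cv2.imwrite("pics/s4.png",cv2.resize(p[200:320,200:320],None,fx=5,fy=5))
```

```text
th 0.00 t 23.14 F [ 0.5 -0.5  0.1] tz 0.004 z 0.10387 ang 0.256
False
th 0.00 t 23.56 F [-3.7 -1.4  5.7] tz -0.051 z 0.10394 ang 0.256
0.013180382799668655 [0.56470546 0.28583082 0.10394194]
```

View pics/s4.png

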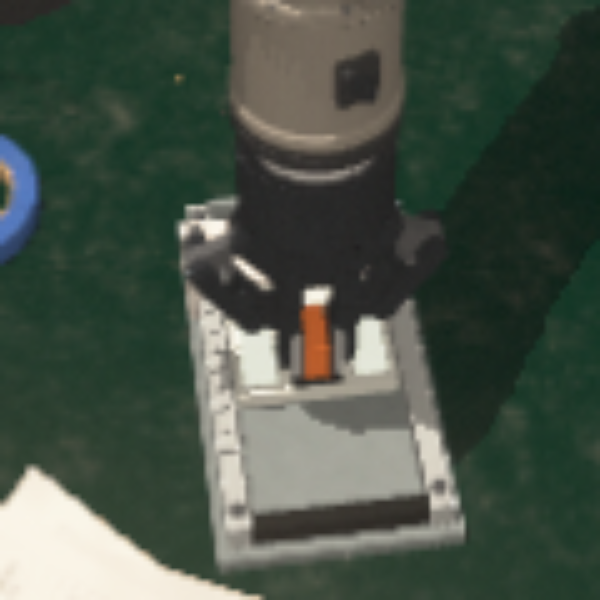

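Run:
```python
from h import *
S=np.radians(9.83); yv=np.array([-np.sin(S),np.cos(S)])
p0=env.get_state()['tcp_pos'][:2]
def go(s,v,f):
    h=env.movel([*(p0+s*yv),.1043],velocity=v,stop_force=f); m=meas()
    print('%.4f'%s,h,'t %.2f'%m[0],'trav %.4f lat %.4f'%((m[3][:2]-p0)@yv,(m[3][:2]-p0)@np.array([np.cos(S),np.sin(S)])),'Fy %.2f'%(m[1][:2]@yv),np.round(m[1],1),flush=True); return h
for s in [.01,.035,.06]:
    if go(s,.04,12): break
else:
    for s in np.arange(.063,.0781,.0015):
        go(s,.02,10)
        f=meas()[1][:2]@yv
        if f<-7: break
```

```text
0.0100 False t 24.06 trav 0.0104 lat -0.0000 Fy 1.32 [-0.2  1.3 -3.6]
0.0350 False t 24.88 trav 0.0358 lat -0.0001 Fy 2.48 [ 1.2  2.7 -9. ]
0.0600 False t 25.69 trav 0.0608 lat -0.0001 Fy 2.02 [  2.2   2.4 -12.9]
0.0630 False t 26.03 trav 0.0626 lat -0.0000 Fy -0.55 [  1.9  -0.2 -12.1]
0.0645 False t 26.37 trav 0.0642 lat -0.0000 Fy -1.64 [  2.2  -1.3 -12.9]
0.0660 False t 26.70 trav 0.0660 lat -0.0000 Fy -1.39 [  2.5  -1.  -14.2]
0.0675 False t 27.03 trav 0.0676 lat -0.0001 Fy -1.37 [  3.   -0.9 -16. ]
0.0690 False t 27.37 trav 0.0690 lat -0.0000 Fy -0.78 [  3.1  -0.2 -16.7]
0.0705 False t 27.70 trav 0.0700 lat -0.0000 Fy -3.89 [  3.4  -3.4 -16.2]
0.0720 False t 28.03 trav 0.0702 lat 0.0000 Fy -7.31 [  2.5  -7.  -13.4]
```

Run:
```python
from h import *
S=np.radians(9.83); yv=np.array([-np.sin(S),np.cos(S)])
m=meas(); show(0,m); p=m[3]
env.movel([*(p[:2]+.0006*yv),p[2]-.0006],velocity=.01); show(0,meas())
env.grip(.04); show(0,meas())
q=env.get_state()['tcp_pos']
env.movel([q[0],q[1],.20],velocity=.12)
env.reach([*(np.array([.5664,.2788])+.0*yv),.26],quat(S))
import json
c=calibration("wrist"); p,d=camera("wrist"); cv2.imwrite("pics/w5.png",p); np.save("w5.npy",d)
json.dump({k:np.array(v).tolist() for k,v in c.items()},open("w5.json","w"))
s=env.get_state();print(s['time'],s['force'])
p,d=camera("side"); cv2.imwrite("pics/s5.png",cv2.resize(p[200:320,200:320],None,fx=5,fy=5))
p,d=camera("top"); cv2.imwrite("pics/t5.png",p)
```

```text
th 0.00 t 28.12 F [  2.6  -7.  -12.9] tz 0.029 z 0.10409 ang 0.255
th 0.00 t 28.46 F [  1.2  -6.  -10.5] tz 0.016 z 0.10406 ang 0.256
th 0.00 t 28.88 F [-0.1 -0.2 -0.4] tz -0.016 z 0.10476 ang 0.257
30.3667 [-0.7603195  -0.32050057 -0.28856674]
```

View pics/w5.png

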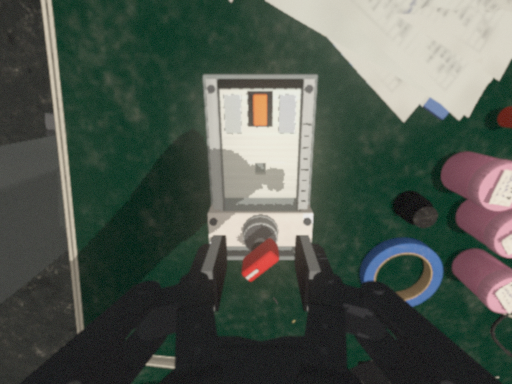

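View pics/s5.png

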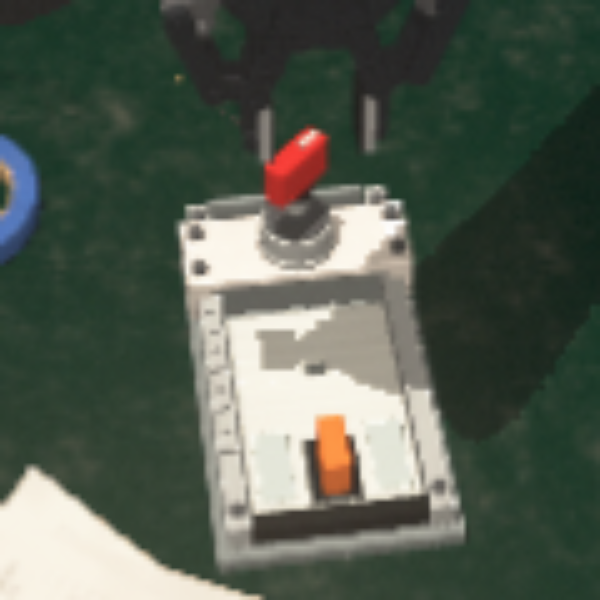

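Run:
```python
from h import *
import json
c=json.load(open("w5.json")); d=np.load("w5.npy"); p=cv2.imread("pics/w5.png")
hsv=cv2.cvtColor(p,cv2.COLOR_BGR2HSV)
def reg(x0,x1,y0,y1,lo,hi,z,om=None):
    out=[];Z=[]
    for v in range(y0,y1):
        for u in range(x0,x1):
            o,dd=ray(c,u,v); q=o+dd*d[v,u]
            if lo<q[2]<hi and (om is None or om[v,u]): out.append(onplane(c,u,v,z)[:2]*1000);Z.append(q[2])
    return np.median(Z),cv2.minAreaRect(np.array(out,np.float32))
print('knob',reg(235,285,232,288,.107,.125,.115))
r=reg(245,280,80,140,.046,.058,.052); print('tab',r)
S=np.radians(9.83); yv=np.array([-np.sin(S),np.cos(S)])
print((np.array(r[1][0])-[566.4,278.5])@yv)
g=cv2.cvtColor(p,cv2.COLOR_BGR2GRAY); print(g[74:98,235],g[74:98,285])
```

```text
knob (np.float64(0.11414257218806684), ((576.4166259765625, 217.35711669921875), (38.861663818359375, 16.406110763549805), 51.27585220336914))
tab (np.float64(0.05115695040508639), ((554.446533203125, 347.11322021484375), (13.341780662536621, 28.832258224487305), 9.203690528869629))
69.64664576901298
[119 148 159 155 139  91  68  69  67  65  68  67  72  92 154 203 224 229
 231 229 223 212 209 209] [119 147 160 158 136  94  72  75  70  75  72  75  71  84 127 189 225 233
 231 224 212 211 211 209]
```

Run:
```python
from h import *
job.job_done(); print(env.get_state()['time'])
```

```text
the job is handed in; nothing more can be done
the job is handed in; nothing more can be done
```

I unlocked the stage, slid the carriage to the black end stop, and handed the job in at about 31 s of the 72 s allowed.

- **Lock:** I lifted the knob about 10.4 mm and turned it counterclockwise, following the thread up with light force. At about 2.67 rad of grip turn the torque started to climb steadily. I stopped turning at about 0.28 N m (limit 0.4), backed off and let go. Before hand-in the wrist camera showed the knob's top 13.3 mm higher than at the start, against the expected 13.1 mm. Its height was unchanged after the carriage move.
- **Carriage:** I gripped the orange tab and slid it slowly until the rubber stop was felt at 70.1 mm, pushing about 7 N. The camera measured 69.6 mm of tab travel, which agrees within calibration, and the plate meets the black rubber in the picture.
- **End state:** The gripper is open and clear of everything, and the other things on the bench were not touched.
- **Minor deviations:** While sliding, the gripper pulled upward on the tab by up to about 17 N because of a small height mismatch. I partly eased this (to about 10 N) before letting go. Turning the knob slightly off centre put about 6 N sideways on it.

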